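# Turn the studded drying board over under the wire shelf

## Task

The red board on the low drying rack still lies with its brass studs downward. Take it by its roller handle and turn it over where it is, beneath the wire shelf, so that it lies flat on the rack's bed with the studs up; do not draw it out from under the shelf, do not knock it or the gripper hard against the shelf, and lay it down rather than let it drop. Leave the green board as it lies.

Things in the scene. Friction and masses are not known exactly. Their poses are not given: they have to be found in the camera images.
- red_board: Red plate 90 (own x) x 75 (y) x 6 mm, 0.1 kg; six brass studs 4 mm high on its -z face, +z out of its plain back. Origin: plate centre, mid-thickness. Starts studs down, 7 mm above the bed, own x away from the robot within 0.1 rad of the shelf's x. A 6 mm rod juts 99 mm from its front edge, 5 mm inside its +y edge. Turned over, its centre is 3 mm above the bed and the handle on its right.
- red_handle (a point): Centre of the red roller handle, a cylinder 16 mm across, 50 mm long along the board's x; point axes are the board's. At (-118, 32.5, 0) mm in the board's frame, in the open ahead of the rack. The roller spins freely on its rod: a board lifted by it hangs 70 mm below its axis; lowered on the bed while the roller goes to the shelf's -y, the lower edge trails and it lies down turned over.
- shelf: Wire shelf of the rack, 140 (x) x 600 (y) x 8 mm, solid to the touch. Origin: centre of its underside; x away from the robot, y to the left, z up. The bed's flat top is 100 mm below it and 30 mm above the table, 620 mm long, from x = -75 to +90 mm. Thin posts at x = +-60, y = +-295 mm. A small tin stands on the shelf; a bowl and a clay pot stand beside the rack.
- green_board: Bystander on the same bed: a green board of the same make, already studs up (own +z face), its green roller handle jutting out in front, 5 mm inside its -y edge. Origin: plate centre. It lies to the left or the right of the red one.
Mind the look-alikes: they are no part of the job. Of the things that look like the red_board, the smallest one is meant.

How it is judged (in metres and radians):
At the end, for the whole second after the job is handed in: The red board lies still, flat within 10 degrees, studs up on the bed (centre 87 to 110 mm below the shelf's underside), its centre within 40 mm of the shelf's middle front to back and 280 mm along it. The green board is within 20 mm of where it began (angle between red_board's own z axis and vertical above 2.96 rad and x of red_board in the frame of shelf between -0.04 and 0.04 m and y of red_board in the frame of shelf between -0.28 and 0.28 m and z of red_board in the frame of shelf between -0.11 and -0.087 m and linear speed of red_board below 0.02 m/s and distance of green_board from where it was at the start of the episode below 0.02 m); the robot touches nothing.
It fails at once if the red board is drawn out from under the shelf (its centre more than 60 mm in front of or behind the shelf's middle line, or above the shelf) (x of red_board in the frame of shelf below -0.06 m or x of red_board in the frame of shelf above 0.06 m or z of red_board in the frame of shelf above 0 m).
It fails at once if the red board or the robot is knocked against the shelf with more than 12 N (contact force between any of red_board, the fingers, the arm and shelf above 12 N).
It fails at once if the red board is let fall (it spins faster than 9 rad/s) (angular speed of red_board above 9 rad/s).
It fails at once if the green board is moved more than 20 mm (distance of green_board from where it was at the start of the episode above 0.02 m).
It also fails if it takes over 43 s, if anything falls off the work surface, if the arm or the gripper's body presses on something with over 40 N, if the wrist force passes 120 N, or if a joint passes its speed limit or range.

## Robot

A 7-joint arm with a two-finger parallel gripper is mounted at the origin on the work surface. World frame = base frame: x ahead of the robot, y to its left, z up, the work surface at z = 0. Lengths are in mm, angles in rad, forces in N, time in s.
With the tool pointing down it reaches from about 400 to 900 mm from the base axis. Payload 5.6 kg.
Tool frame: the origin (TCP) lies between the finger pads; the fingertips stand ctrl.tip_extent ahead of it and the grasp point (between the pads) lies 6 mm ahead of it (ctrl.tip_extent is the distance from the TCP to the fingertips, in mm); z points along the fingers, x is the direction in which the jaws open and shut, and the axes are right-handed (so a half turn about z gives the same grasp; the last joint's range is limited). The gripper opens to 92 mm and grips with 3 to 60 N. Pads are 20 mm wide; open, the fingers measure 128 mm over their backs; the gripper's body (75 mm by 189 mm) begins 69 mm behind the grasp point.
Start: joints at [1.284, 0.468, -0.012, 1.603, 0.006, 1.071, -0.056], TCP at [156.863, -630.795, 239.592] pointing down, gripper open.
Joint ranges: [-2.53, 2.53], [-0.31, 2.02], [-1.57, 1.55], [0.28, 2.44], [-1.29, 4.43], [0.15, 1.84], [-2.92, 2.92]. Speed limits (rad/s): [2.57, 2.57, 3.14, 3.14, 3.14, 3.14, 3.14].

## Interface

Orientations are given as a rotation vector (axis times angle).
In Python, from workcell import ctrl gives the robot as it stands.
- The arm moves only by the tool play_rows, never from a script. Its argument "targets" is a list of rows, each a list of 7 numbers: the turn, a rotation vector about the world's x, y, z as a fraction of full scale, then the shift along the world's x, y, z as a fraction of full scale, then the opening, from 0 (shut) to 1 (fully open). In form: [[rx, ry, rz, x, y, z, jaw], ...]. A call has 1 to 20 rows; each row is the pose to reach, as a shift and turn from the pose commanded when the call began; what a row does not reach only later rows make up. Full scale, the value 1, is 10 cm for a shift and 90 degrees for a turn. A row lasts 1/12 s, in which the tool goes at most 41.7 mm and 7.16 degrees, less where a joint would pass 70% of its speed; a pose out of reach is approached as far as the arm can. A call with a number of a shift or a turn outside -1 to 1 is refused whole. A call with a gripper value outside its range is refused whole. The fingers move at their own pace and stop on an object; "grip_force" is the grip in N (left out, the last holds). Time passes only in rows, so rows that repeat a pose let the fingers close. It gives the time, the measured TCP pose, the force and the opening at its end, in the units of the state.
- ctrl.sense(): the state, without advancing time (a new reading comes with each control period).
- ctrl.grab_frame(name): name is "side" or "top" or "wrist"; returns (picture, depth): 384x512x3 uint8, blue, green, red; 384x512 float32, mm along the optical axis (not along the pixel's ray), 0 where there is no reading.
- ctrl.camera_info(name): a dict with "fx", "fy", "cx", "cy" (pixels), "rvec" (rotation vector, rad) and "tvec" (3), from world to camera coordinates, as OpenCV has them. Camera axes: x right, y down, z forward; pixel columns grow to the right and rows downward; lengths in mm; the calibration is good to about 2 mm. The wrist camera is an equidistant fisheye: a pixel r from the principal point sees the ray r / f radians off the axis. A picture is of the moment at which its call begins: read the wrist's pose just before it. camera_info takes no time and is no camera call; for the wrist camera it gives the pose at the moment of the call.
- ctrl.close_job(): hands the job in, once; it reports no verdict.
The state is a dict: "time_s": time; "q": joint angles; "dq": joint speeds; "joint_torque": joint torques, N m; "position": TCP position; "tool_rot": TCP orientation; "wrist_force": force on the tool from outside, world axes, zero at the start; "torque": the same for the moment, N m; "width": finger opening in mm.
Only numpy, scipy, OpenCV 4.12 (cv2) and the standard library are available. Lean on these libraries where they do the work, as an engineer would, in place of code of your own. Each camera call takes 0.05 s, during which the arm holds its last target.

## Working session

There is one attempt and no reset: what is moved stays moved. The work goes in short steps, Python scripts to look and compute and a tool call to move; the robot and the scene stay as the last step left them, time stands still between calls to the robot, and variables do not carry over. Pictures are saved under pics/ and viewed, and the job is handed in when it is done.

Besides the shell and the picture viewer there is one more tool, called after ">>>" as name([rows], argument=value, ...), one row to a line, values as JSON. play_rows: Moves the arm, as the interface text tells. Its arguments: {"type":"object","properties":{"targets":{"type":"array"},"grip_force":{"type":"number"}},"required":["targets"]}

```bash
mkdir -p pics; ls; python3 - <<'E'
from workcell import ctrl
import cv2,numpy as np
print(ctrl.sense(), ctrl.tip_extent)
for n in ("side","top"):
    p,d=ctrl.grab_frame(n); cv2.imwrite(f"pics/{n}0.png",p); np.savez(f"{n}0.npz",p=p,d=d)
    print(n,ctrl.camera_info(n))
E
```

```text
pics
{'time_s': 0.0, 'q': array([ 1.2839959 ,  0.46834713, -0.0116035 ,  1.60360898,  0.0059819 ,
        1.07139146, -0.0562895 ]), 'dq': array([-0.00155936, -0.00051111,  0.00053884,  0.00106971, -0.0005081 ,
        0.00164532,  0.00176528]), 'joint_torque': array([-2.00132154e-04, -5.20563877e+01, -1.27735795e-02, -2.43740183e+01,
       -5.67740249e-02,  1.73570006e-02,  1.54864447e-04]), 'position': array([ 156.71708822, -630.27780088,  238.66585874]), 'tool_rot': array([-2.47425294e+00,  1.93430843e+00,  2.22606268e-03]), 'wrist_force': array([ 0.47311755, -0.00911837,  0.10414147]), 'torque': array([ 0.00188895,  0.00746743, -0.0006196 ]), 'width': 91.56463796863127} 25.0
side {'fx': 484.9464974972657, 'fy': 484.9464974972657, 'cx': 259.78172635941, 'cy': 194.00687859464446, 'rvec': array([ 2.19925587, -0.26870106,  0.12364537]), 'tvec': array([-452.03150055,  161.44085018,  891.29339333])}
top {'fx': 445.1858481798708, 'fy': 445.1858481798708, 'cx': 258.57527557836266, 'cy': 201.53781712333864, 'rvec': array([ 2.16180447, -2.20810757,  0.0365573 ]), 'tvec': array([ 36.23453402, 471.67150782, 934.08496919])}
```

View pics/side0.png

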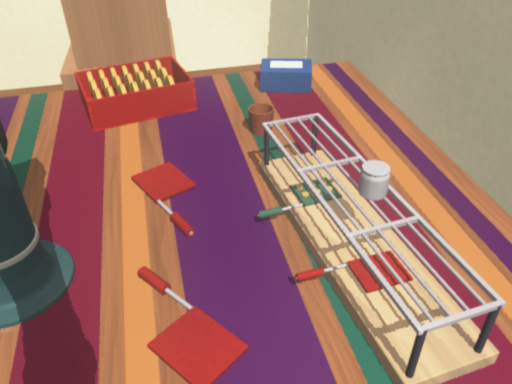

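View pics/top0.png

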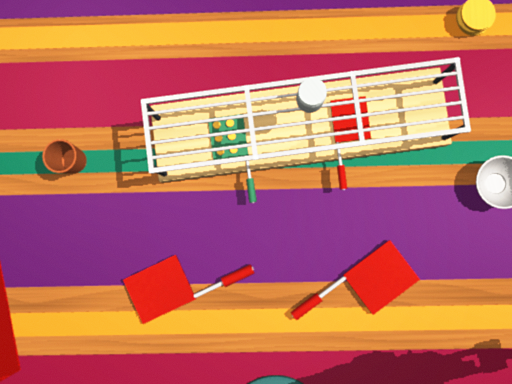

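The target is the board under the shelf (side image: handle ~(312,273), plate ~(380,270); top image: handle ~(342,177), plate ~(350,118)). The two larger red boards on the table are decoys, and the green board is to its left. Next I measure.

```bash
cat > h.py <<'E'
import cv2,numpy as np
from workcell import ctrl
def cam(n):
    c=ctrl.camera_info(n);R=cv2.Rodrigues(c['rvec'])[0];K=np.array([[c['fx'],0,c['cx']],[0,c['fy'],c['cy']],[0,0,1]]);return c,R,K
def cloud(n,d):
    c,R,K=cam(n);v,u=np.mgrid[0:384,0:512]
    P=np.stack([(u-c['cx'])/c['fx']*d,(v-c['cy'])/c['fy']*d,d],-1)
    return (P-c['tvec'])@R
def plane(n,u,v,z):
    c,R,K=cam(n);r=R.T@np.array([(u-c['cx'])/c['fx'],(v-c['cy'])/c['fy'],1]);o=-R.T@c['tvec'];return o+r*(z-o[2])/r[2]
E
python3 - <<'E'
from h import *
for n in("top","side"):
    f=np.load(n+"0.npz");p,d=f['p'],f['d'];W=cloud(n,d)
    hsv=cv2.cvtColor(p,cv2.COLOR_BGR2HSV)
    for name,m in(("red",((hsv[...,0]<6)|(hsv[...,0]>174))&(hsv[...,1]>190)&(hsv[...,2]>110)),("green",(hsv[...,0]>60)&(hsv[...,0]<90)&(hsv[...,1]>90))):
        N,l,s,c=cv2.connectedComponentsWithStats(m.astype(np.uint8))
        for i in range(1,N):
            if s[i,4]<25: continue
            q=W[(l==i)&(d>0)]
            (cx,cy),wh,a=cv2.minAreaRect(np.argwhere(l==i)[:,::-1].astype(np.float32))
            print(n,name,s[i],c[i].round(),'med',np.median(q,0).round(),'p5',np.percentile(q,5,0).round(),'p95',np.percentile(q,95,0).round(),np.round(wh,1),round(a,1))
    # shelf bars: height 125..145
    zz=W[...,2];
    m=(zz>125)&(zz<148)&(d>0)&(hsv[...,1]<60)&(W[...,0]>300)
    m=cv2.morphologyEx(m.astype(np.uint8),cv2.MORPH_OPEN,np.ones((2,2)))
    N,l,s,c=cv2.connectedComponentsWithStats(m); i=1+np.argmax(s[1:,4]); print(s[i])
    pts=np.argwhere(l==i)[:,::-1].astype(np.float32)
    pp=W[l==i][:,:2].astype(np.float32); r=cv2.minAreaRect(pp);print(n,'shelf',r,cv2.boxPoints(r).round(),np.median(W[l==i][:,2]))
E
```

```text
top red [360 102   7  11  58] [363. 107.] med [ 663. -196.   39.] p5 [ 653. -202.   36.] p95 [ 672. -191.   41.] [10.   5.5] 81.9
top red [331 104  24  13 228] [343. 110.] med [ 658. -153.   39.] p5 [ 648. -174.   37.] p95 [ 668. -132.   41.] [10.  22.5] 82.9
top red [362 117   7  11  57] [365. 122.] med [ 632. -199.   39.] p5 [ 623. -205.   37.] p95 [ 642. -195.   41.] [10.   5.5] 81.9
top red [333 119  24  12 230] [345. 125.] med [ 627. -157.   39.] p5 [ 618. -178.   36.] p95 [ 637. -135.   42.] [10.  22.7] 82.9
top red [335 133  23   9 143] [346. 137.] med [ 600. -159.   39.] p5 [ 595. -180.   36.] p95 [ 607. -138.   41.] [ 6.3 22.7] 82.4
top red [365 132   5   7  33] [367. 135.] med [ 604. -202.   39.] p5 [ 599. -206.   36.] p95 [ 611. -198.   42.] [6. 4.] 90.0
top red [338 165   9  24 152] [342. 177.] med [ 518. -147.   42.] p5 [ 497. -153.   39.] p95 [ 539. -141.   46.] [23.1  6.5] 83.3
top red [ 343  241   77   73 2914] [381. 277.] med [ 309. -227.   13.] p5 [ 256. -282.   10.] p95 [ 362. -172.   16.] [49.8 58.8] 53.1
top red [ 123  255   72   68 2832] [159. 289.] med [292. 24
[... 1930 characters left out ...]
54] [ 25. 141.] med [-50. 532.   1.] p5 [-69. 432.  -1.] p95 [-31. 660.   3.] [16.7 55.2] 17.1
side green [256 137   8  12  54] [260. 142.] med [556. 375.   1.] p5 [551. 348.  -2.] p95 [564. 396.   3.] [12.   5.7] 71.6
side green [271 150  10   7  40] [276. 153.] med [583. 308.   1.] p5 [576. 293.  -1.] p95 [591. 322.   4.] [8.8 5.6] 53.1
side green [ 321  277   72  107 1545] [358. 342.] med [ 559. -285.    1.] p5 [ 549. -347.   -0.] p95 [ 575. -164.    3.] [127.   19.9] 57.5
[ 263  115  244  223 7169]
side shelf ((650.9442138671875, -157.41949462890625), (1238.1087646484375, 420.9743347167969), 76.1184310913086) [[ 298. -708.]
 [ 707. -809.]
 [1004.  393.]
 [ 595.  494.]] 138.19772723330627
```

```bash
python3 - <<'E'
import cv2
p=cv2.imread('pics/top0.png')[50:215,130:490];cv2.imwrite('pics/top0c.png',cv2.resize(p,None,fx=2.2,fy=2.2,interpolation=2))
p=cv2.imread('pics/side0.png')[110:384,230:512];cv2.imwrite('pics/side0c.png',cv2.resize(p,None,fx=2.1,fy=2.1,interpolation=2))
E
```

```text
(no output)
```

View pics/top0c.png

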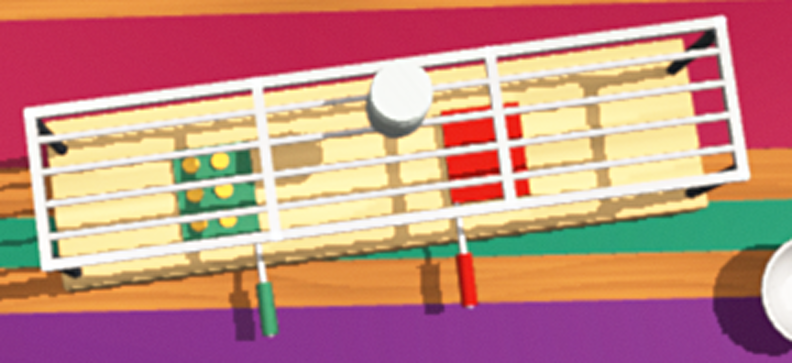

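View pics/side0c.png

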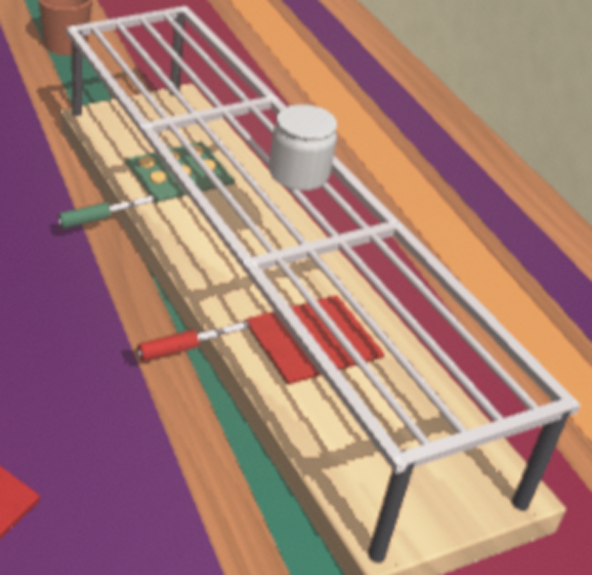

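```bash
python3 - <<'E'
from h import *
cs=np.array([plane('top',130+u/2.2,50+v/2.2,138) for u,v in((25,110),(725,18),(748,178),(45,268))]);print(cs.round())
cen=cs.mean(0)
# TL=(+x,+y) TR=(+x,-y) BR=(-x,-y) BL
yd=(cs[0]-cs[1]+cs[3]-cs[2])[:2];L=np.linalg.norm(yd)/2;yd/=np.linalg.norm(yd);xd=np.array([yd[1],-yd[0]])
print('centre',cen,'L',L,'W',(cs[0]+cs[1]-cs[2]-cs[3])[:2]@xd/2,'yaw',np.arctan2(xd[1],xd[0]))
q=np.array([plane('top',130+u/2.2,50+v/2.2,40) for u,v in((442,112),(520,102),(532,195),(451,204))]);print('board',q.round(),q.mean(0))
for w in q: print(((w-cen)[:2]@xd).round(),((w-cen)[:2]@yd).round())
print('bc',(q.mean(0)-cen)[:2]@xd,(q.mean(0)-cen)[:2]@yd, 'boardyaw',np.arctan2(*((q[0]+q[1]-q[2]-q[3])[[1,0]])))
f=np.load('top0.npz');s=np.load('side0.npz')
def m(p):
    h=cv2.cvtColor(p,cv2.COLOR_BGR2HSV);return ((h[...,0]<8)|(h[...,0]>172))&(h[...,1]>170)&(h[...,2]>70)
mt=m(f['p']);mt[:160]=0;mt[192:]=0;mt[:,:333]=0;mt[:,352:]=0
ms=m(s['p']);ms[:262]=0;ms[284:]=0;ms[:,:292]=0;ms[:,330:]=0
C=[]
for n,mm,d in(('top',mt,f['d']),('side',ms,s['d'])):
    a=np.argwhere(mm)[:,::-1].astype(np.float32);r=cv2.minAreaRect(a);bp=cv2.boxPoints(r)
    e=[(bp[i]+bp[(i+1)%4])/2 for i in range(4) if np.linalg.norm(bp[i]-bp[(i+1)%4])<12]
    print(n,mm.sum(),r,e);C.append((r[0],e))
    print('ends@37',[plane(n,*x,37).round(1) for x in e],'c',plane(n,*r[0],37).round(1), 'cloud',np.median(cloud(n,d)[mm],0))
P=[]
for n in('top','side'):
    c,R,K=cam(n);P.append(K@np.c_[R,c['tvec']])
X=cv2.triangulatePoints(P[0],P[1],np.array(C[0][0]).reshape(2,1).astype(float),np.array(C[1][0]).reshape(2,1).astype(float));print('tri',(X[:3]/X[3]).T)
# shelf height
E
```

```text
[[ 661.  240.  138.]
 [ 725. -355.  138.]
 [ 588. -369.  138.]
 [ 525.  224.  138.]]
centre [624.70398898 -65.01063804 138.        ] L 597.2343662121986 W 137.2292638664275 yaw 0.10508870849287583
board [[ 678. -129.   40.]
 [ 685. -203.   40.]
 [ 596. -211.   40.]
 [ 590. -135.   40.]] [ 637.11288389 -169.80311599   40.        ]
46.0 -70.0
46.0 -144.0
-44.0 -143.0
-42.0 -66.0
bc 1.3481906127621701 -105.51600111746353 boardyaw 0.07982340256480629
top 161 ((341.78460693359375, 176.7769317626953), (23.318531036376953, 6.8219099044799805), 82.87498474121094) [array([340.33844, 165.2077 ], dtype=float32), array([343.23077, 188.34616], dtype=float32)]
ends@37 [array([ 542.8, -145.3,   37. ]), array([ 494.6, -149.8,   37. ])] c [ 518.6 -147.6   37. ] cloud [ 517.62521424 -146.85573297   42.49388472]
side 36 ((309.1361083984375, 273.4899597167969), (3.051140308380127, 22.26797103881836), 74.47589111328125) [array([319.8639, 270.51  ], dtype=float32), array([298.40833, 276.4699 ], dtype=float32)]
ends@37 [array([ 539.9, -143.6,   37. ]), array([ 498.9, -148.1,   37. ])] c [ 519.2 -145.9   37. ] cloud [ 513.32633688 -152.9795545    44.6469012 ]
tri [[ 518.56627369 -147.33803766   38.64458241]]
```

```bash
python3 - <<'E'
from h import *
from scipy.spatial.transform import Rotation as R
s=ctrl.sense();T=R.from_rotvec(s['tool_rot']);M=T.as_matrix();print(M.round(3))
for yaw in(.09,):
  for sg in(1,-1):
    x=sg*np.array([-np.sin(yaw),np.cos(yaw),0]);z=np.array([0,0,-1.]);y=np.cross(z,x)
    D=R.from_matrix(np.c_[x,y,z])*T.inv();print(sg,D.as_rotvec(), D.as_rotvec()/(np.pi/2))
print(np.array([508.6,-148.3,43])-s['position'])
f=np.load('side0.npz');W=cloud('side',f['d'])
for n,b in(('tin',(365,160,385,200)),('pot',(250,105,272,133))):
    print(n,W[b[1]:b[3],b[0]:b[2]].reshape(-1,3).max(0))
f=np.load('top0.npz');W=cloud('top',f['d']);print('bowl',np.percentile(W[160:208,480:512].reshape(-1,3),[1,99],axis=0))
print('tin',np.percentile(W[82:106,302:322].reshape(-1,3),[2,98],axis=0))
E
```

```text
[[ 0.241 -0.97  -0.001]
 [-0.97  -0.241  0.001]
 [-0.002  0.    -1.   ]]
1 [ 5.84292205e-04 -2.27237231e-03  2.98783079e+00] [ 3.71971971e-04 -1.44663714e-03  1.90211216e+00]
-1 [-0.00151809 -0.00039034 -0.15376096] [-0.00096644 -0.0002485  -0.09788727]
[ 351.87753841  482.03599876 -195.74210303]
tin [834.89040624 222.49130799 659.41755257]
pot [639.66372421 594.76011115 659.41755257]
bowl [[ 449.08400792 -506.37329756   -2.21632504]
 [ 547.39637765 -431.80394767   40.38101722]]
tin [[631.15828597 -90.08572508 180.02807948]
 [669.63197411 -56.83503298 194.49873412]]
```

>>> play_rows([
  [0,0,-0.02,0.2,0.25,0,1],
  [0,0,-0.05,0.45,0.6,0,1],
  [0,0,-0.08,0.7,0.97,0,1],
  [0,0,-0.098,0.7,0.97,0,1],
], grip_force=40)

```text
time_s: 0.43
position: [232.5, -527.3, 239.0]
tool_rot: [-2.322, 2.109, 0.003]
wrist_force: [0.2, 0.6, -0.3]
width: 92.0
```

>>> play_rows([
  [0,0,0,0.2,0.3,0,1],
  [0,0,0,0.45,0.6,0,1],
  [0,0,0,0.7,0.97,0,1],
  [0,0,0,0.7,0.97,0,1],
])

```text
time_s: 0.77
position: [301.9, -430.0, 239.3]
tool_rot: [-2.327, 2.105, 0.002]
wrist_force: [-0.0, 0.1, -0.6]
width: 92.1
```

>>> play_rows([
  [0,0,0,0.2,0.3,0,1],
  [0,0,0,0.45,0.6,0,1],
  [0,0,0,0.7,0.97,0,1],
  [0,0,0,0.7,0.97,0,1],
])

```text
time_s: 1.1
position: [371.2, -333.1, 239.5]
tool_rot: [-2.328, 2.105, 0.001]
wrist_force: [-0.5, 0.1, -0.3]
width: 91.8
```

>>> play_rows([
  [0,0,0,0.2,0.3,0,1],
  [0,0,0,0.45,0.6,0,1],
  [0,0,0,0.7,0.97,0,1],
  [0,0,0,0.7,0.97,0,1],
])

```text
time_s: 1.43
position: [440.9, -235.9, 239.7]
tool_rot: [-2.327, 2.105, 0.001]
wrist_force: [0.7, 1.0, -0.4]
width: 92.2
```

>>> play_rows([
  [0,0,0,0.2,0.3,0,1],
  [0,0,0,0.45,0.6,0,1],
  [0,0,0,0.7,0.94,0,1],
  [0,0,0,0.7,0.94,0,1],
  [0,0,0,0.7,0.94,0,1],
])

```text
time_s: 1.85
position: [507.8, -146.5, 239.2]
tool_rot: [-2.324, 2.113, 0.002]
wrist_force: [-0.2, -0.8, 0.1]
width: 91.3
```

```bash
python3 - <<'E'
from h import *
from scipy.spatial.transform import Rotation as R
s=ctrl.sense();print(s['time_s'],s['position'],R.from_rotvec(s['tool_rot']).as_matrix().round(3),s['q'].round(2))
print(np.array([508.6,-148.3,43])-s['position'])
p,d=ctrl.grab_frame('wrist');cv2.imwrite('pics/w1.png',p)
E
```

```text
1.85 [ 507.76848526 -146.471318    239.20371942] [[ 0.095 -0.995 -0.   ]
 [-0.995 -0.095  0.001]
 [-0.001  0.    -1.   ]] [ 0.46  0.29 -0.29  1.88  0.1   0.99 -1.34]
[   0.83151474   -1.828682   -196.20371942]
```

View pics/w1.png

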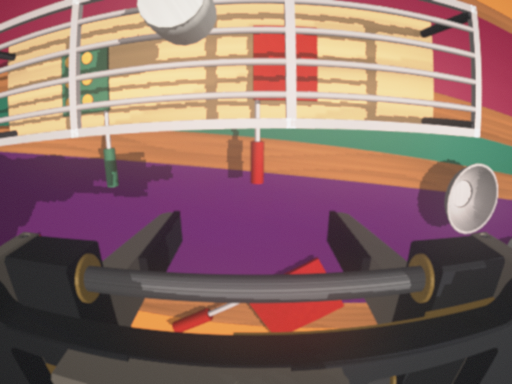

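```bash
python3 - <<'E'
from h import *
c,R,K=cam('wrist');print(-R.T@c['tvec'],R.T[:,2], c['fx'],c['cx'],c['cy'])
E
```

```text
[ 576.28828954 -142.25472916  385.21594973] [-0.24430498 -0.02229244 -0.96944217] 297.3186396354542 254.22207031453956 186.43922521802358
```

>>> play_rows([
  [0,0,0,0,0,-0.2,1],
  [0,0,0,0,-0.02,-0.45,1],
  [0,0,0,0,-0.02,-0.7,1],
  [0,0,0,0,-0.02,-0.9,1],
  [0,0,0,0,-0.02,-1,1],
])

```text
time_s: 2.32
position: [504.3, -152.6, 137.0]
tool_rot: [2.314, -2.121, -0.005]
wrist_force: [0.0, 0.1, 0.1]
width: 91.7
```

>>> play_rows([
  [0,0,0,0,0,0,1],
  [0,0,0,0,0,0,1],
])

```text
time_s: 2.48
position: [506.5, -151.8, 139.7]
tool_rot: [2.317, -2.121, -0.0]
wrist_force: [1.2, -0.4, 0.6]
width: 91.8
```

```bash
python3 - <<'E'
from h import *
from scipy.spatial.transform import Rotation as R
s=ctrl.sense();print(s['time_s'],s['position'],R.from_rotvec(s['tool_rot']).as_matrix().round(3),s['q'].round(2))
p,d=ctrl.grab_frame('wrist');cv2.imwrite('pics/w2.png',p)
p,d=ctrl.grab_frame('side');cv2.imwrite('pics/s2.png',p)
E
```

```text
2.4833 [ 506.50289414 -151.84795642  139.72354835] [[ 0.088 -0.996 -0.001]
 [-0.996 -0.088 -0.   ]
 [ 0.     0.001 -1.   ]] [ 0.44  0.42 -0.26  1.97  0.15  0.78 -1.39]
```

View pics/w2.png

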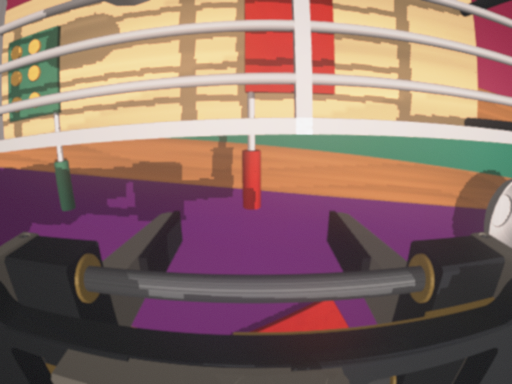

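View pics/s2.png

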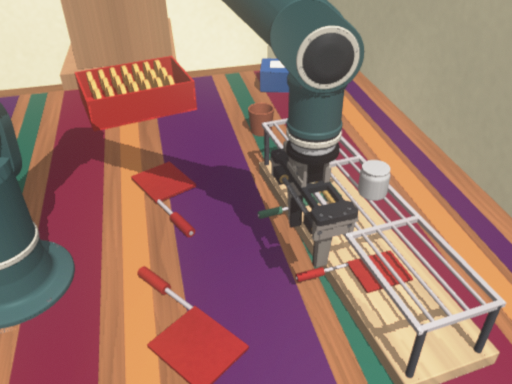

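>>> play_rows([
  [0,0,0,0.0,0.02,-0.2,1],
  [0,0,0,0.01,0.03,-0.4,1],
  [0,0,0,0.01,0.03,-0.6,1],
  [0,0,0,0.01,0.03,-0.77,1],
  [0,0,0,0.01,0.03,-0.9,1],
  [0,0,0,0.01,0.03,-0.96,1],
  [0,0,0,0.01,0.03,-0.96,1],
  [0,0,0,0.01,0.03,-0.96,1],
])

```text
time_s: 3.25
position: [508.6, -148.0, 44.5]
tool_rot: [-2.318, 2.119, -0.002]
wrist_force: [-0.4, -0.4, -0.1]
width: 91.8
```

```bash
python3 - <<'E'
from h import *
p,d=ctrl.grab_frame('wrist');cv2.imwrite('pics/w3.png',p)
p,d=ctrl.grab_frame('side');cv2.imwrite('pics/s3.png',cv2.resize(p[110:330,220:450],None,fx=2.6,fy=2.6))
E
```

```text
(no output)
```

View pics/w3.png

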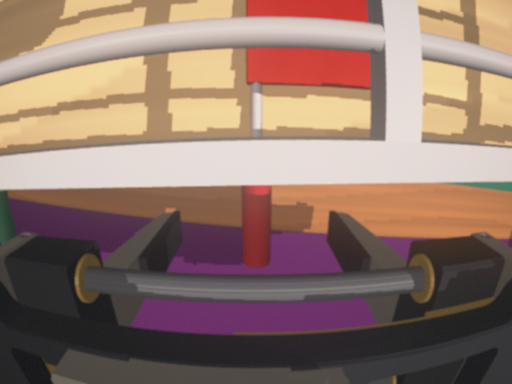

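View pics/s3.png

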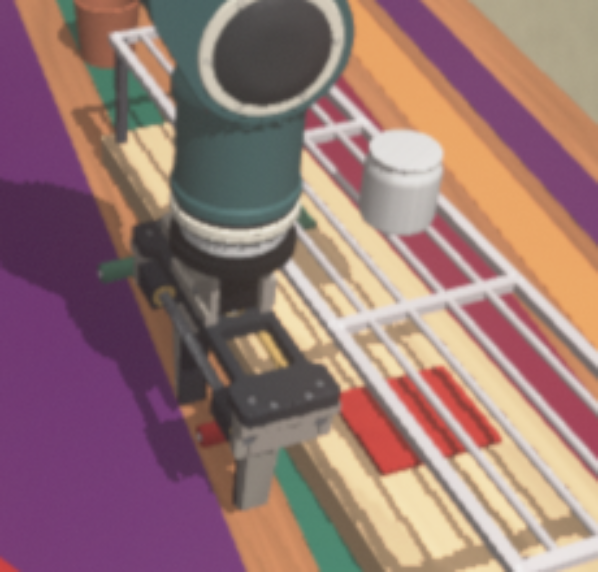

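>>> play_rows([
  [0,0,0,0,0,0,0.5],
  [0,0,0,0,0,0,0.3],
  [0,0,0,0,0,0,0.2],
  [0,0,0,0,0,0,0],
  [0,0,0,0,0,0,0],
  [0,0,0,0,0,0,0],
  [0,0,0,0,0,0,0],
  [0,0,0,0,0,0,0],
], grip_force=45)

```text
time_s: 4.02
position: [507.8, -147.8, 43.6]
tool_rot: [2.319, -2.119, -0.0]
wrist_force: [-0.1, 0.9, 0.1]
width: 40.5
```

```bash
python3 - <<'E'
from h import *
s=ctrl.sense();print(s['position'],s['width'],s['wrist_force'],s['torque'])
p,d=ctrl.grab_frame('wrist');cv2.imwrite('pics/w4.png',p)
E
```

```text
[ 507.83804406 -147.75857433   43.55630208] 40.463341863997385 [-0.10658567  0.87468295  0.11956513] [ 0.02284384  0.00333487 -0.01258492]
```

View pics/w4.png

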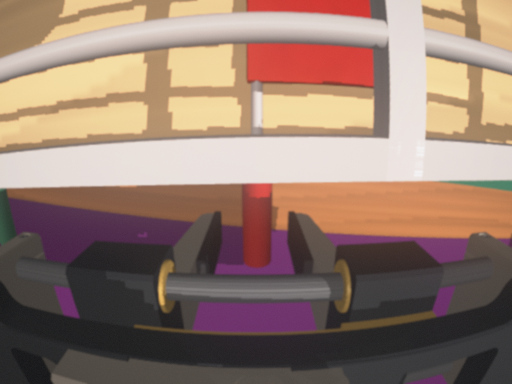

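Fingers are still closing; the roller is well centred (x≈257) between them.

>>> play_rows([
  [0,0,0,0,0,0,0],
  [0,0,0,0,0,0,0],
  [0,0,0,0,0,0,0],
  [0,0,0,0,0,0,0],
  [0,0,0,0,0,0,0],
  [0,0,0,0,0,0,0],
], grip_force=45)

```text
time_s: 4.57
position: [507.9, -147.8, 43.6]
tool_rot: [2.319, -2.12, 0.0]
wrist_force: [-0.9, -0.6, 0.2]
width: 14.6
```

>>> play_rows([
  [0,0,0,0,0,0.02,0],
  [0,0,0,0,0,0.05,0],
  [0,0,0,0,0,0.08,0],
  [0,0,0,0,0,0.12,0],
  [0,0,0,0,0,0.16,0],
  [0,0,0,0,0,0.2,0],
  [0,0,0,0,0,0.24,0],
  [0,0,0,0,0,0.28,0],
  [0,0,0,0,0,0.31,0],
  [0,0,0,0,0,0.34,0],
  [0,0,0,0,0,0.37,0],
  [0,0,0,0,0,0.4,0],
  [0,0,0,0,0,0.4,0],
  [0,0,0,0,0,0.4,0],
])

```text
time_s: 5.73
position: [508.0, -147.8, 83.7]
tool_rot: [-2.319, 2.119, -0.0]
wrist_force: [-0.7, 0.2, -1.5]
width: 14.3
```

```bash
cat > look.py <<'E'
from h import *
import sys
k=sys.argv[1]
s=ctrl.sense();print(s['time_s'],s['position'].round(1),s['width'],s['wrist_force'].round(2),s['torque'].round(3))
p,d=ctrl.grab_frame('wrist');a=p[:330]
q,d=ctrl.grab_frame('side');q=cv2.resize(q[200:330,270:450],None,fx=2.2,fy=2.2)
o=np.zeros((330,512+q.shape[1],3),np.uint8);o[:,:512]=a;o[:q.shape[0],512:]=q
cv2.imwrite(f'pics/l{k}.png',cv2.resize(o,None,fx=.87,fy=.87))
E
python3 look.py 1
```

```text
5.7333 [ 508.  -147.8   83.7] 14.287686043426156 [-0.68  0.24 -1.52] [0.041 0.031 0.048]
```

View pics/l1.png

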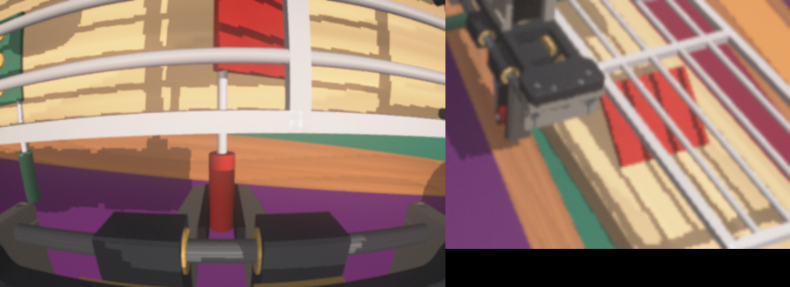

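The board is tilting about its right edge as planned. I'll raise it slowly until it hangs.

>>> play_rows([
  [0,0,0,0,0,0.02,0],
  [0,0,0,0,0,0.04,0],
  [0,0,0,0,0,0.06,0],
  [0,0,0,0,0,0.08,0],
  [0,0,0,0,0,0.1,0],
  [0,0,0,0,0,0.12,0],
  [0,0,0,0,0,0.14,0],
  [0,0,0,0,0,0.155,0],
  [0,0,0,0,0,0.17,0],
  [0,0,0,0,0,0.185,0],
  [0,0,0,0,0,0.2,0],
  [0,0,0,0,0,0.215,0],
  [0,0,0,0,0,0.23,0],
  [0,0,0,0,0,0.24,0],
  [0,0,0,0,0,0.25,0],
  [0,0,0,0,0,0.25,0],
  [0,0,0,0,0,0.25,0],
  [0,0,0,0,0,0.25,0],
])

```text
time_s: 7.33
position: [507.8, -147.8, 108.5]
tool_rot: [2.319, -2.119, -0.0]
wrist_force: [-0.0, 0.1, -0.5]
width: 14.7
```

```bash
python3 look.py 2
```

```text
7.3333 [ 507.8 -147.8  108.5] 14.70884797272503 [-0.04  0.1  -0.54] [-0.032  0.09   0.005]
```

View pics/l2.png

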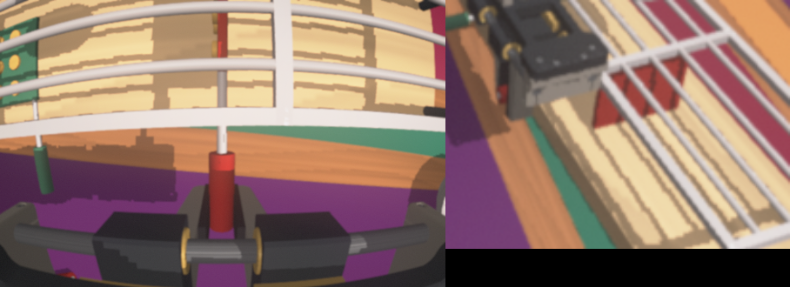

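Hanging vertical with the studs facing left. Next I lift slightly clear, then move right while lowering so the lower edge trails.

>>> play_rows([
  [0,0,0,0,0,0.02,0],
  [0,0,0,0,0,0.04,0],
  [0,0,0,0,0,0.04,0],
  [0,0,0,0,0,0.04,0],
  [0,0,0,0.003,-0.03,0.04,0],
  [0,0,0,0.007,-0.07,0.03,0],
  [0,0,0,0.01,-0.11,0.01,0],
  [0,0,0,0.015,-0.15,-0.01,0],
  [0,0,0,0.02,-0.19,-0.03,0],
  [0,0,0,0.02,-0.23,-0.05,0],
  [0,0,0,0.025,-0.27,-0.07,0],
  [0,0,0,0.03,-0.31,-0.09,0],
  [0,0,0,0.03,-0.34,-0.11,0],
  [0,0,0,0.035,-0.37,-0.13,0],
  [0,0,0,0.04,-0.4,-0.15,0],
  [0,0,0,0.04,-0.4,-0.15,0],
])

```text
time_s: 8.77
position: [512.1, -190.6, 93.9]
tool_rot: [2.315, -2.123, 0.004]
wrist_force: [-3.7, -3.4, 6.0]
width: 14.7
```

```bash
python3 look.py 3
```

```text
8.7667 [ 512.1 -190.6   93.9] 14.721403766143334 [-3.73 -3.4   6.02] [-0.721  0.271 -0.18 ]
```

View pics/l3.png

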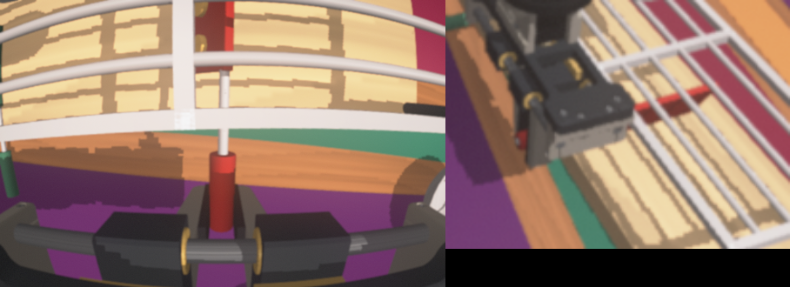

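>>> play_rows([
  [0,0,0,0.003,-0.03,0,0],
  [0,0,0,0.006,-0.06,0,0],
  [0,0,0,0.01,-0.09,0,0],
  [0,0,0,0.01,-0.09,0,0],
])

```text
time_s: 9.2
position: [513.1, -197.3, 93.4]
tool_rot: [-2.318, 2.12, -0.0]
wrist_force: [0.4, -0.9, 1.3]
width: 14.6
```

```bash
python3 look.py 4
```

```text
9.2 [ 513.1 -197.3   93.4] 14.637763406215807 [ 0.35 -0.89  1.31] [-0.145 -0.127 -0.119]
```

View pics/l4.png

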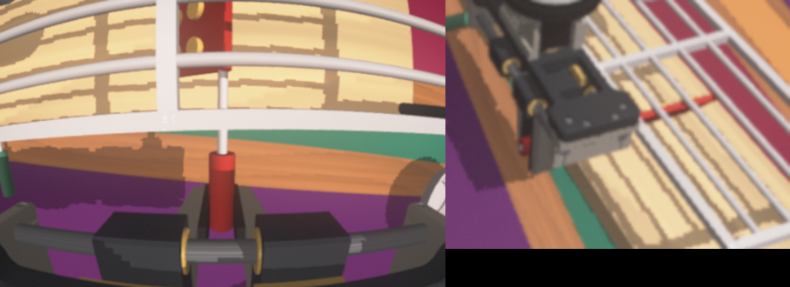

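>>> play_rows([
  [0,0,0,0.003,-0.03,0,0],
  [0,0,0,0.006,-0.06,-0.02,0],
  [0,0,0,0.01,-0.09,-0.04,0],
  [0,0,0,0.01,-0.12,-0.065,0],
  [0,0,0,0.015,-0.15,-0.09,0],
  [0,0,0,0.02,-0.18,-0.12,0],
  [0,0,0,0.02,-0.2,-0.145,0],
  [0,0,0,0.02,-0.22,-0.17,0],
  [0,0,0,0.025,-0.24,-0.2,0],
  [0,0,0,0.025,-0.26,-0.23,0],
  [0,0,0,0.03,-0.28,-0.25,0],
  [0,0,0,0.03,-0.29,-0.28,0],
  [0,0,0,0.03,-0.29,-0.28,0],
])

```text
time_s: 10.38
position: [515.6, -226.0, 65.0]
tool_rot: [2.318, -2.12, -0.001]
wrist_force: [0.3, -0.7, -0.3]
width: 15.0
```

```bash
python3 look.py 5
```

```text
10.3833 [ 515.6 -226.    65. ] 14.980992081580291 [ 0.34 -0.73 -0.35] [-0.086  0.02  -0.007]
```

View pics/l5.png

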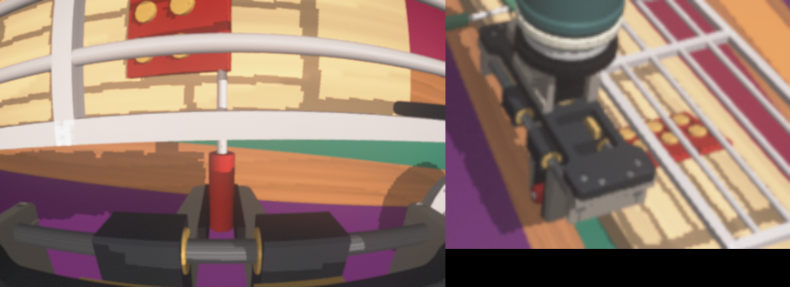

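>>> play_rows([
  [0,0,0,0,-0.02,-0.03,0],
  [0,0,0,0,-0.04,-0.06,0],
  [0,0,0,0,-0.05,-0.09,0],
  [0,0,0,0.01,-0.06,-0.12,0],
  [0,0,0,0.01,-0.07,-0.15,0],
  [0,0,0,0.01,-0.08,-0.18,0],
  [0,0,0,0.01,-0.08,-0.2,0],
  [0,0,0,0.01,-0.08,-0.22,0],
  [0,0,0,0.01,-0.08,-0.235,0],
  [0,0,0,0.01,-0.08,-0.25,0],
  [0,0,0,0.01,-0.08,-0.25,0],
  [0,0,0,0.01,-0.08,-0.25,0],
])

```text
time_s: 11.48
position: [516.9, -233.8, 40.6]
tool_rot: [2.319, -2.119, -0.0]
wrist_force: [-0.1, -0.2, -1.0]
width: 14.7
```

```bash
python3 look.py 6
```

```text
11.4833 [ 516.9 -233.8   40.6] 14.684484236912832 [-0.12 -0.24 -0.96] [ 0.05   0.114 -0.026]
```

View pics/l6.png

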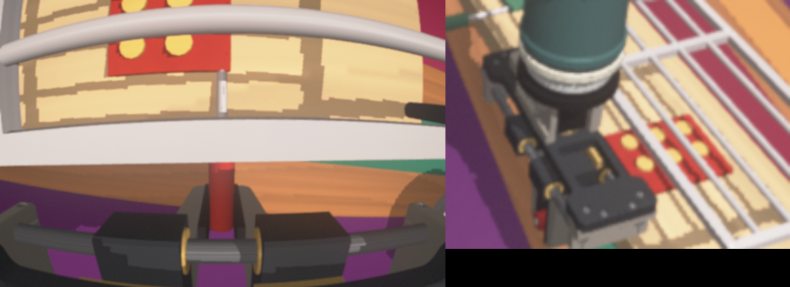

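>>> play_rows([
  [0,0,0,0,0,-0.005,0],
  [0,0,0,0,0,-0.01,0],
  [0,0,0,0,0,-0.01,0],
  [0,0,0,0,0,-0.01,0],
])

```text
time_s: 11.92
position: [516.9, -233.8, 39.6]
tool_rot: [-2.319, 2.119, -0.0]
wrist_force: [0.2, 0.6, -0.4]
width: 14.7
```

>>> play_rows([
  [0,0,0,0,0,-0.005,0],
  [0,0,0,0,0,-0.01,0],
  [0,0,0,0,0,-0.01,0],
  [0,0,0,0,0,-0.01,0],
])

```text
time_s: 12.25
position: [516.9, -233.8, 38.7]
tool_rot: [2.319, -2.119, 0.0]
wrist_force: [-1.4, -0.7, 2.3]
width: 14.8
```

>>> play_rows([
  [0,0,0,0,0,0.005,0],
  [0,0,0,0,0,0.005,0],
  [0,0,0,0,0,0.005,0.25],
  [0,0,0,0,0,0.005,0.35],
  [0,0,0,0,0,0.005,0.5],
  [0,0,0,0,0,0.005,0.6],
  [0,0,0,0,0,0.005,0.7],
  [0,0,0,0,0,0.005,0.7],
  [0,0,0,0,0,0.005,0.7],
  [0,0,0,0,0,0.005,0.7],
  [0,0,0,0,0,0.005,0.7],
  [0,0,0,0,0,0.005,0.7],
])

```text
time_s: 13.25
position: [516.9, -233.8, 39.1]
tool_rot: [2.319, -2.119, -0.0]
wrist_force: [0.5, 0.5, -0.5]
width: 63.9
```

```bash
python3 look.py 7
```

```text
13.25 [ 516.9 -233.8   39.1] 63.87153891894397 [ 0.54  0.48 -0.52] [ 0.022 -0.002  0.   ]
```

View pics/l7.png

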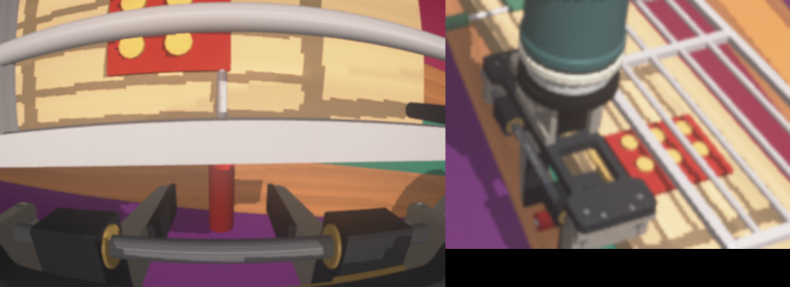

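Released; the board lies studs up. I raise the gripper straight up and back.

>>> play_rows([
  [0,0,0,0,0,0.05,0.7],
  [0,0,0,0,0,0.15,0.7],
  [0,0,0,-0.02,0,0.3,0.7],
  [0,0,0,-0.05,0,0.5,0.7],
  [0,0,0,-0.1,0,0.75,0.7],
  [0,0,0,-0.15,0,1,0.7],
  [0,0,0,-0.15,0,1,0.7],
])

```text
time_s: 13.93
position: [504.0, -235.0, 144.6]
tool_rot: [-2.317, 2.118, -0.013]
wrist_force: [1.1, -0.5, 0.8]
width: 64.1
```

>>> play_rows([
  [0,0,0,-0.2,-0.2,0.2,0.7],
  [0,0,0,-0.4,-0.4,0.4,0.7],
  [0,0,0,-0.6,-0.6,0.6,0.7],
  [0,0,0,-0.8,-0.8,0.8,0.7],
  [0,0,0,-0.8,-0.8,0.8,0.7],
  [0,0,0,-0.8,-0.8,0.8,0.7],
])

```text
time_s: 14.43
position: [421.3, -315.4, 220.5]
tool_rot: [2.315, -2.124, 0.005]
wrist_force: [0.6, 1.0, 0.4]
width: 64.5
```

```bash
python3 - <<'E'
from h import *
for n in('top','side'):
    p,d=ctrl.grab_frame(n);np.savez(n+'9.npz',p=p,d=d);cv2.imwrite(f'pics/{n}9.png',p)
    W=cloud(n,d);h=cv2.cvtColor(p,cv2.COLOR_BGR2HSV)
    if n=='top':
        cen=np.array([624.7,-65]);a=.105;xd=np.array([np.cos(a),np.sin(a)]);yd=np.array([-xd[1],xd[0]])
        for nm,m in(('red',((h[...,0]<8)|(h[...,0]>172))&(h[...,1]>190)&(h[...,2]>100)),('green',(h[...,0]>60)&(h[...,0]<90)&(h[...,1]>90))):
            lx=(W[...,:2]-cen)@xd;ly=(W[...,:2]-cen)@yd
            k=m&(abs(lx)<66)&(abs(ly)<290)&(W[...,2]>28)&(W[...,2]<60)
            print(nm,k.sum(),'lx',np.percentile(lx[k],[1,50,99]).round(),'ly',np.percentile(ly[k],[1,50,99]).round(),'z',np.percentile(W[k][:,2],[5,50,95]).round(1))
            for b in np.linspace(*np.percentile(ly[k],[2,98]),4)[:-1]: 
                kk=k&(ly>b)&(ly<b+25); print('  z',np.median(W[kk][:,2]).round(1))
E
```

```text
red 614 lx [-39.  -3.  48.] ly [-161. -135.  -89.] z [32.1 34.8 37.3]
  z 34.8
  z 34.8
  z 34.7
green 663 lx [-42.  -8.  35.] ly [118. 153. 189.] z [31.9 34.5 37.4]
  z 34.5
  z 34.4
  z 34.6
```

View pics/top9.png

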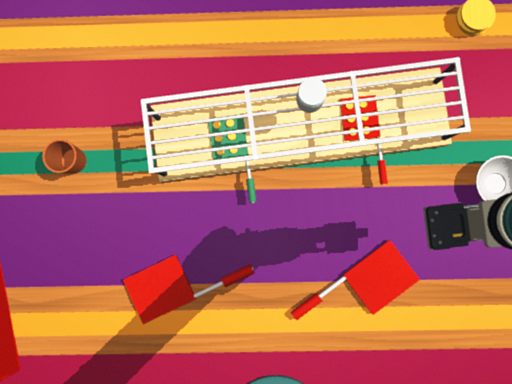

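View pics/side9.png

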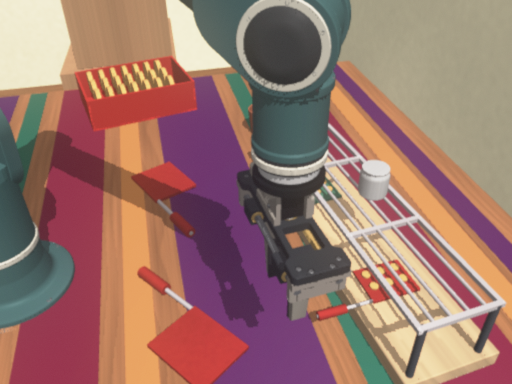

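The top view shows the red board around (360,117), studs up and flat, with its handle on the right at (382,170). The green board hasn't moved and the gripper is clear of everything.

```bash
python3 -c "
from workcell import ctrl
print(ctrl.sense()['time_s'],ctrl.close_job())"
```

```text
the job is handed in; nothing more can be done
14.5333 None
```

I turned the red board over beneath the shelf and handed the job in at 14.5 s. I gripped its roller and lifted until the board hung. Then I moved it to the right while lowering it, so the lower edge trailed, laid it on the bed, let go and drew the gripper clear.

My last checks, from the top-camera depth picture plus a look at both the top and side pictures:
- **Red board:** it lies studs up and flat, with its top surface about 35 mm above the table all the way across. Its centre is about 4 mm from the shelf's middle front to back and about 125 mm to the right along it. That is 20 mm to the right of where it began.
- **Green board:** I saw no movement.
- **Robot:** the gripper is open and well away from everything.

Two readings were off but did not affect the result. The force at the wrist reached about 6–8 N partway down, when the trailing edge stuck on the bed; moving further right released it. The gripper read 14.7 mm on the 16 mm roller. I had no direct reading of shelf contact or of how fast the board turned.

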